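Set the gong hammer clearance by clicks

TASK

Set the hammer clearance on the gong jig: turn the black click knob clockwise until you feel the rubber-faced hammer meet the brass gong, then back the knob off exactly three clicks and push it straight down to lock it. Bring the hammer up gently so that it never presses hard on the gong, move it only by the knob without touching hammer or gong, and leave the other things on the worktop where they are.

Things in the scene. Friction and masses are not known exactly. Their poses are not given: they have to be found in the camera images.
- knob_grip (a point): Point to grip on the black fluted knob (38 mm diameter, 28 mm tall, upright axis, white index line on top): on the axis, 10 mm below its flat top, 18 mm above its lower edge, 86 mm above the worktop when unlocked. z up; x turns with the knob. It sits on a grey 72 x 72 mm housing 60 mm tall; above that, 55 mm round the knob's axis is free for fingers
- click_shaft (a joint): Knob rotation in rad, growing clockwise from above. 20 click stops a turn, at whole multiples of 0.314 rad; let go, the knob falls into the nearest. The click torque peaks at 0.020 N m (zero in a stop, resisting for half a click, then helping), plus 0.005 friction. A click clockwise moves the hammer 2 mm to the gong; 1 N on the hammer is 0.0064 N m at the knob. The value at contact is not given
- knob_cap (a joint): Push lock of the knob in m: 0 = up, free to turn (orange ring shows below the knob); 0.004 = fully down, locked. It slides under about 12 N and stays where it is left; a downward push while gripping can shift it. It goes down only with the knob in a click stop (within 0.04 rad), else it lands on spline teeth after 2 mm
- hammer: Hammer on its aluminium carriage (block 44 x 30 mm, post, brass head at 66 mm height, top 75 mm above the worktop). Its y axis points to the gong, along which it slides; origin in the middle of the carriage's underside, 24 mm above the worktop. The 13 mm rubber striking face stands about 20 mm ahead of it in y (rubber as trimmed, 1 mm more or less)
- gong: Spun brass bowl gong, nominally 90 mm diameter (2 mm more or less), opening down, on a fixed pillar; top nut 96 mm above the worktop; origin on its axis 18 mm above the worktop; y axis along the hammer's travel, hammer on the -y side. Once touching, rubber and drive give only about 0.05 mm per N. First contact is within a quarter click of a click stop: count the three clicks from that stop
- jig: The fixed gong jig: aluminium base plate 130 (x) x 290 (y) x 12 mm; origin under the centre of the plate; knob axis at y = -85 mm, gong axis at about y = +86 mm, both at x = 0; the hammer slides along y between them
- bellows_a: loose beechwood bellows box, 74 x 40 x 47 mm tall, origin under its centre
- bellows_b: loose beechwood bellows box, 74 x 40 x 47 mm tall, origin under its centre
- movement_cover: loose black plastic movement cover, 130 x 78 mm over its lugs, 30 mm tall, origin under its centre
- hex_driver: loose hex driver lying along its x axis, red handle 26 mm thick (from x = -95 to 0 mm), chrome shaft from x = 0 to 100 mm; origin on the worktop below the front end of the handle

How it is judged:
By the outcome, as a careful person would: the job done as asked, in the order asked, and still so for the second after the job is handed in, with the robot touching nothing.
It also fails if it takes over 72 s, if anything falls off the work surface, if the arm or the gripper's body presses on something with over 40 N, if the wrist force passes 120 N, or if a joint passes its speed limit or range.

ROBOT

A 6-joint arm with a two-finger parallel gripper is mounted at the origin on the work surface. World frame = base frame: x ahead of the robot, y to its left, z up, the work surface at z = 0. Lengths are in m, angles in degrees, forces in N, time in s.
With the tool pointing down it reaches from about 0.4 to 0.825 m from the base axis. Payload 7 kg.
Tool frame: the origin (TCP) lies between the finger pads; the fingertips stand 11 mm ahead of it and the grasp point (between the pads) lies 8 mm behind it; z points along the fingers, y is the direction in which the jaws open and shut (so a half turn about z gives the same grasp; the last joint's range is limited). The gripper opens to 88 mm and grips with 3 to 60 N. Pads are 19 mm wide; open, the fingers measure 130 mm over their backs; the gripper's body (78 mm by 193 mm) begins 47 mm behind the grasp point.
Start: joints at [-55.342, 20.546, 0.682, 0, -70.136, -16.507], TCP at [0.21, -0.641, 0.238] pointing down, gripper open.
Joint ranges: [-176.03, 176.03], [-82.01, 121.73], [-58.28, 71.71], [-173.87, 95.51], [-174.79, -0.11], [-173.66, 173.66]. Speed limits (degrees/s): [136.94, 136.94, 172.46, 180, 180, 180].

INTERFACE

Orientations are given as [roll, pitch, yaw] about the fixed x, y, z axes, in that order (R = Rz(yaw) Ry(pitch) Rx(roll)).
In Python, from plant import r gives the robot as it stands.
- The arm moves only by the shell command python3 -m inch 'ROWS' [OPENING] [FORCE]. ROWS is JSON, a list of rows, each an object of numbers: "x", "y", "z": the shift along the tool's x, y, z as a fraction of full scale; "yaw": the turn about the tool's z as a fraction of full scale. In form: [{"x": .., "y": .., "z": .., "yaw": ..}, ...]. A call has 1 to 5 rows; each row shifts and turns the pose as measured when the row begins, along the tool's axes as they then stand; what a row does not reach is not made up. Full scale, the value 1, is 0.025 m for a shift and 4 degrees for a turn. A row lasts 1/12 s, in which the tool goes at most 41.7 mm and 7.16 degrees, less where a joint would pass 70% of its speed; a pose out of reach is approached as far as the arm can. A call with a number of a shift or a turn outside -1 to 1 is refused whole. A call with a gripper value outside its range is refused whole. OPENING is the opening, from -1 (shut) to 1 (fully open), set as the call begins (- or left out, the last holds). The fingers move at their own pace and stop on an object; FORCE is the grip in N (left out, the last holds). Time passes only in rows, so rows that do not move let the fingers close. It gives the time, the measured TCP pose, the force and the opening at its end, in the units of the state.
- r.get_state(): the state, without advancing time (a new reading comes with each control period).
- r.capture(name): name is "side" or "top" or "wrist"; returns (picture, depth): 480x640x3 uint8, red, green, blue; 480x640 float32, m along the optical axis (not along the pixel's ray), 0 where there is no reading.
- r.camera_info(name): a dict with "mtx" (3x3 intrinsics, pixels), "pose" (4x4, takes a point from camera to world coordinates). Camera axes: x right, y down, z forward; pixel columns grow to the right and rows downward; lengths in m; the calibration is good to about 2 mm. The wrist camera is an equidistant fisheye: a pixel r from the principal point sees the ray r / f radians off the axis. A picture is of the moment at which its call begins: read the wrist's pose just before it. camera_info takes no time and is no camera call; for the wrist camera it gives the pose at the moment of the call.
- r.close_job(): hands the job in, once; it reports no verdict.
The state is a dict: "time_s": time; "joints": joint angles; "qd": joint speeds; "joint_torque": joint torques, N m; "tcp_pos": TCP position; "eef_rot": TCP orientation; "contact_force": force on the tool from outside, world axes, zero at the start; "moment": the same for the moment, N m; "gripper_width": finger opening in m.
Only numpy, scipy, OpenCV 4.12 (cv2) and the standard library are available. Lean on these libraries where they do the work, as an engineer would, in place of code of your own. Each camera call takes 0.05 s, during which the arm holds its last target. There are 200 camera calls.

## Working session

There is one attempt and no reset: what is moved stays moved. The work goes in short steps, Python scripts to look and compute and a shell command to move; the robot and the scene stay as the last step left them, time stands still between calls to the robot, and variables do not carry over. Pictures are saved under pics/ and viewed, about 8 in all and at most 12, crops included, and the job is handed in when it is done.

```bash
mkdir -p pics; ls
python3 - <<'E'
from plant import r
import cv2,numpy as np
s=r.get_state(); print({k:np.round(v,3).tolist() for k,v in s.items()})
for n in ("top","side"):
    p,d=r.capture(n); i=r.camera_info(n); print(n,np.round(i["mtx"],1).tolist(),np.round(i["pose"],3).tolist())
    cv2.imwrite(f"pics/{n}0.png",p[:,:,::-1]); np.save(f"pics/{n}0d.npy",d)
E
```

```text
pics
{'time_s': 0.0, 'joints': [-55.344, 20.592, 0.634, -0.022, -70.135, -16.508], 'qd': [0.032, -0.004, 0.046, -0.021, -0.055, -0.068], 'joint_torque': [0.003, -58.271, 29.306, 6.997, 0.007, -0.0], 'tcp_pos': [0.21, -0.641, 0.237], 'eef_rot': [179.905, -0.007, -161.86], 'contact_force': [-0.111, -0.021, -0.712], 'moment': [0.013, -0.07, -0.014], 'gripper_width': 0.088}
top [[599.6, 0.0, 319.5], [0.0, 599.6, 235.2], [0.0, 0.0, 1.0]] [[-0.025, -0.985, 0.172, 0.464], [-0.999, 0.028, 0.018, 0.052], [-0.023, -0.171, -0.985, 0.948], [0.0, 0.0, 0.0, 1.0]]
side [[532.9, 0.0, 320.3], [0.0, 532.9, 241.3], [0.0, 0.0, 1.0]] [[0.98, -0.13, 0.151, 0.502], [-0.199, -0.567, 0.799, -0.474], [-0.018, -0.813, -0.581, 0.456], [0.0, 0.0, 0.0, 1.0]]
```

View pics/top0.png

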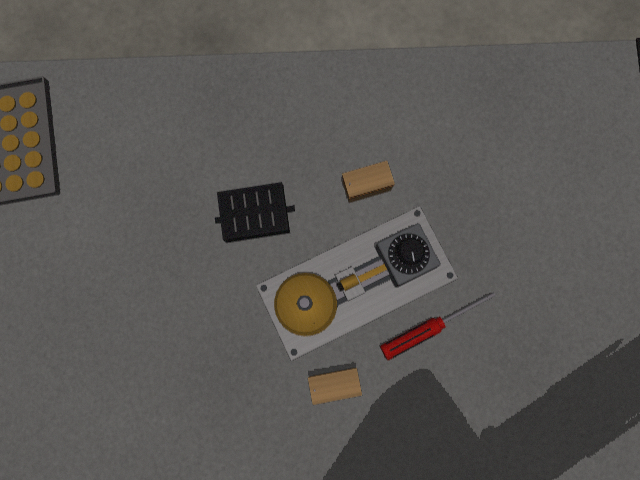

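View pics/side0.png

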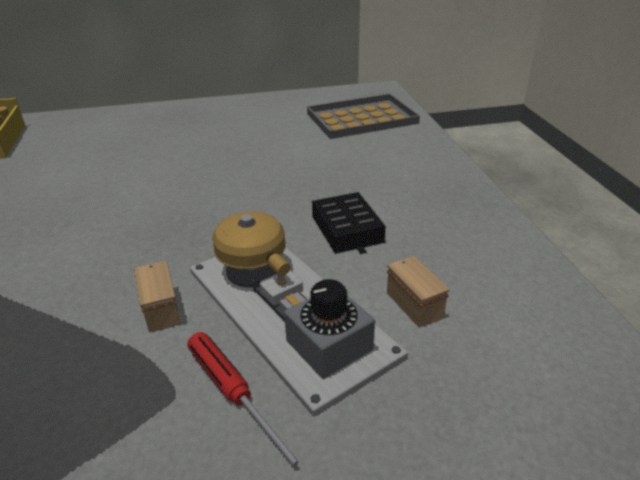

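The top view shows the knob near (409,254), the gong at (305,303), the hammer head around (348,282), with a bellows box at (368,179) and the driver at (413,338). The side view shows the knob top near (328,288).

```bash
cat > h.py <<'E'
import numpy as np,cv2
from plant import r
def pts(n,d):
    i=r.camera_info(n);K=i["mtx"];v,u=np.mgrid[:480,:640]
    P=np.stack([(u-K[0][2])/K[0][0]*d,(v-K[1][2])/K[1][1]*d,d],-1)
    T=np.array(i["pose"]);return P@T[:3,:3].T+T[:3,3]
def st():
    s=r.get_state();print({k:np.round(s[k],4).tolist() for k in("time_s","tcp_pos","eef_rot","contact_force","moment","gripper_width")});return s
E
python3 - <<'E'
from h import *
for n,(u,v) in (("top",(409,254)),("side",(328,290))):
    d=np.load(f"pics/{n}0d.npy");P=pts(n,d)
    im=cv2.imread(f"pics/{n}0.png")
    w=np.zeros(d.shape,bool);w[v-30:v+30,u-30:u+30]=1
    m=w&(P[...,2]>.089)&(P[...,2]<.103)&(d>0)
    q=P[m];print(n,m.sum(),q.mean(0).round(4),q.min(0).round(4),q.max(0).round(4), np.median(q[:,2]))
    c,rad=cv2.minEnclosingCircle(q[:,:2].astype(np.float32));print(c,rad)
    w=m&(im.min(2)>110);print("white",w.sum(),P[w].mean(0) if w.any() else 0)
    if n=="top":
        w=np.zeros(d.shape,bool);w[260:345,265:345]=1
        m=w&(P[...,2]>.055)&(d>0);q=P[m];print("gong",cv2.minEnclosingCircle(q[:,:2].astype(np.float32)),q[:,2].max())
E
```

```text
top 532 [ 0.5873 -0.0633  0.0949] [ 0.5694 -0.0826  0.0895] [ 0.6062 -0.0447  0.1014] 0.0949155455563176
(0.587837815284729, -0.06391656398773193) 0.01936665177345276
white 8 [ 0.57829906 -0.06490071  0.09637616]
gong ((0.5226598978042603, 0.08255019038915634), 0.056796591728925705) 0.0983179029084883
side 809 [ 0.5858 -0.0681  0.0952] [ 0.568  -0.0832  0.089 ] [ 0.6056 -0.046   0.098 ] 0.09591908822692313
(0.5863782167434692, -0.06453977525234222) 0.01952575519680977
white 21 [ 0.57725623 -0.06447797  0.09699813]
```

Knob axis is about (0.587, -0.064), top at z≈0.096. I'll turn counter-clockwise first, to leave room for J6 to go clockwise.

```bash
python3 -m inch '[{"yaw":-1},{"yaw":-1},{"yaw":-1},{"yaw":-1},{"yaw":-1}]' 
python3 -m inch '[{"yaw":-1},{"yaw":-1},{"yaw":-1},{"yaw":-1},{"yaw":-1}]' 
python3 -m inch '[{"yaw":-1},{"yaw":-1},{"yaw":-1},{"yaw":-1},{"yaw":-1}]' 
python3 -m inch '[{"yaw":-1},{"yaw":-1},{"yaw":-1},{"yaw":-1},{"yaw":-1}]' 
python3 -m inch '[{"yaw":-1},{"yaw":-1},{"yaw":-1},{"yaw":-1},{"yaw":-1}]' 
python3 -m inch '[{"yaw":-1},{"yaw":-1},{"yaw":-1},{"yaw":-1},{"yaw":-1}]'
python3 -c "
from h import *
s=st();print(s['joints'])"
```

```text
{'time_s': 0.1, 'tcp_pos': [0.2101, -0.641, 0.2367], 'eef_rot': [179.914, -0.0079, -161.8523], 'contact_force': [0.041, 0.2243, 0.341], 'moment': [0.0253, 0.0386, 0.0184], 'gripper_width': 0.0877}
[-5.53408819e+01  2.05872785e+01  6.39390890e-01 -1.79292743e-02
 -7.01367996e+01 -1.65053655e+01]validation failed for argument at $[0]...
validation failed for argument at $[0]...
validation failed for argument at $[0]...
validation failed for argument at $[0]...
validation failed for argument at $[0]...
validation failed for argument at $[0]...
```

```bash
python3 -m inch '[{"x":0,"y":0,"z":0,"yaw":-1},{"x":0,"y":0,"z":0,"yaw":-1},{"x":0,"y":0,"z":0,"yaw":-1},{"x":0,"y":0,"z":0,"yaw":-1},{"x":0,"y":0,"z":0,"yaw":-1}]'; python3 -m inch --help | head -20
```

```text
time_s: 0.52
tcp_pos: [0.2097, -0.6397, 0.2338]
eef_rot: [179.6, 0.1, -141.2]
contact_force: [0.5, 0.7, -0.4]
gripper_width: 0.0875invalid input: not JSON, or not a number
```

```bash
python3 -m inch '[{"x":0,"y":0,"z":-0.02,"yaw":-1},{"x":0,"y":0,"z":-0.02,"yaw":-1},{"x":0,"y":0,"z":-0.02,"yaw":-1},{"x":0,"y":0,"z":-0.02,"yaw":-1},{"x":0,"y":0,"z":-0.02,"yaw":-1}]'
python3 -m inch '[{"x":0,"y":0,"z":-0.02,"yaw":-1},{"x":0,"y":0,"z":-0.02,"yaw":-1},{"x":0,"y":0,"z":-0.02,"yaw":-1},{"x":0,"y":0,"z":-0.02,"yaw":-1},{"x":0,"y":0,"z":-0.02,"yaw":-1}]'
python3 -m inch '[{"x":0,"y":0,"z":-0.02,"yaw":-1},{"x":0,"y":0,"z":-0.02,"yaw":-1},{"x":0,"y":0,"z":-0.02,"yaw":-1},{"x":0,"y":0,"z":-0.02,"yaw":-1},{"x":0,"y":0,"z":-0.02,"yaw":-1}]'
python3 -m inch '[{"x":0,"y":0,"z":-0.02,"yaw":-1},{"x":0,"y":0,"z":-0.02,"yaw":-1},{"x":0,"y":0,"z":-0.02,"yaw":-1},{"x":0,"y":0,"z":-0.02,"yaw":-1},{"x":0,"y":0,"z":-0.02,"yaw":-1}]'
python3 -m inch '[{"x":0,"y":0,"z":0,"yaw":-1},{"x":0,"y":0,"z":0,"yaw":-1},{"x":0,"y":0,"z":0,"yaw":-1},{"x":0,"y":0,"z":0,"yaw":-1},{"x":0,"y":0,"z":0,"yaw":0}]'
```

```text
time_s: 0.93
tcp_pos: [0.2091, -0.6383, 0.2332]
eef_rot: [179.4, 0.4, -120.1]
contact_force: [0.8, -0.7, 0.1]
gripper_width: 0.0877
time_s: 1.35
tcp_pos: [0.2087, -0.6369, 0.2329]
eef_rot: [179.5, 0.9, -99.1]
contact_force: [0.1, -0.6, -0.1]
gripper_width: 0.0877
time_s: 1.77
tcp_pos: [0.2082, -0.6356, 0.2325]
eef_rot: [179.7, 1.3, -78.1]
contact_force: [0.6, 0.1, -0.1]
gripper_width: 0.0876
time_s: 2.18
tcp_pos: [0.2078, -0.6343, 0.2322]
eef_rot: [-179.7, 1.6, -57.1]
contact_force: [0.1, -0.2, -0.1]
gripper_width: 0.0875
time_s: 2.6
tcp_pos: [0.2073, -0.633, 0.2294]
eef_rot: [-179.1, 1.7, -40.1]
contact_force: [0.9, -0.6, 0.0]
gripper_width: 0.0877
```

```bash
python3 -m inch '[{"x":-0.19,"y":-1,"z":-0.02,"yaw":0},{"x":-0.19,"y":-1,"z":-0.02,"yaw":0},{"x":-0.19,"y":-1,"z":-0.02,"yaw":0},{"x":-0.19,"y":-1,"z":-0.02,"yaw":0},{"x":-0.19,"y":-1,"z":-0.02,"yaw":0}]'; python3 -c "
from h import *
s=st();print(s['joints'])"
```

```text
time_s: 3.02
tcp_pos: [0.2688, -0.5211, 0.2303]
eef_rot: [-179.1, 2.1, -41.2]
contact_force: [1.1, 0.3, -0.1]
gripper_width: 0.0875
{'time_s': 3.0167, 'tcp_pos': [0.2688, -0.5211, 0.2303], 'eef_rot': [-179.1278, 2.0786, -41.1549], 'contact_force': [1.0715, 0.2906, -0.106], 'moment': [-0.1462, -0.0063, 0.0275], 'gripper_width': 0.0875}
[-44.13017514  13.90223523  -9.37156263  -0.81827437 -68.84925291
  93.26886221]
```

The tool slowly sags and tilts with each row, so I'll use few, large rows.

```bash
python3 -m inch '[{"x":-0.11,"y":-1,"z":0,"yaw":0},{"x":-0.11,"y":-1,"z":0,"yaw":0},{"x":-0.11,"y":-1,"z":0,"yaw":0},{"x":-0.11,"y":-1,"z":0,"yaw":0},{"x":-0.11,"y":-1,"z":0,"yaw":0}]'
python3 -m inch '[{"x":-0.11,"y":-1,"z":0.05,"yaw":0},{"x":-0.11,"y":-1,"z":0.05,"yaw":0},{"x":-0.11,"y":-1,"z":0.05,"yaw":0},{"x":-0.11,"y":-1,"z":0.05,"yaw":0},{"x":-0.11,"y":-1,"z":0.05,"yaw":0}]'
python3 -m inch '[{"x":-0.11,"y":-1,"z":0.15,"yaw":0},{"x":-0.11,"y":-1,"z":0.15,"yaw":0},{"x":-0.11,"y":-1,"z":0.15,"yaw":0},{"x":-0.11,"y":-1,"z":0.15,"yaw":0},{"x":-0.11,"y":-1,"z":0.15,"yaw":0}]'
python3 -c "
from h import *
s=st();print(s['joints'])"
```

```text
time_s: 3.43
tcp_pos: [0.3429, -0.4122, 0.2321]
eef_rot: [-179.1, 2.2, -42.0]
contact_force: [0.3, -0.7, 0.5]
gripper_width: 0.0874
time_s: 3.85
tcp_pos: [0.4192, -0.3042, 0.228]
eef_rot: [-179.1, 2.2, -42.8]
contact_force: [0.4, 0.1, -0.2]
gripper_width: 0.0876
time_s: 4.27
tcp_pos: [0.4969, -0.1969, 0.2116]
eef_rot: [-179.1, 2.2, -43.6]
contact_force: [0.8, 0.2, 0.6]
gripper_width: 0.0878
{'time_s': 4.2667, 'tcp_pos': [0.4969, -0.1969, 0.2116], 'eef_rot': [-179.128, 2.1905, -43.5662], 'contact_force': [0.7696, 0.2022, 0.5555], 'moment': [-0.2021, 0.0864, 0.0041], 'gripper_width': 0.0878}
[ -2.14556732   9.50171653 -16.99795544  -2.32849188 -64.58460858
  49.58204606]
```

```bash
python3 -m inch '[{"x":-0.16,"y":-1,"z":0.2,"yaw":0},{"x":-0.16,"y":-1,"z":0.2,"yaw":0},{"x":-0.16,"y":-1,"z":0.2,"yaw":0},{"x":-0.16,"y":-1,"z":0.2,"yaw":0},{"x":-0.16,"y":-1,"z":0.2,"yaw":0}]'
python3 -m inch '[{"x":-0.16,"y":-0.9,"z":0.2,"yaw":0},{"x":-0.08,"y":-0.3,"z":0,"yaw":0}]' 0.3
python3 - <<'E'
from h import *
i=r.camera_info("wrist");p,d=r.capture("wrist");s=st();cv2.imwrite("pics/w1.png",p[:,:,::-1]);np.save("pics/w1d.npy",d)
np.savez("pics/w1.npz",K=i["mtx"],T=i["pose"]);print(np.round(i["mtx"],1).tolist(),np.round(i["pose"],3).tolist(),s["joints"])
E
```

```text
time_s: 4.68
tcp_pos: [0.5712, -0.0859, 0.188]
eef_rot: [-179.2, 2.2, -44.3]
contact_force: [1.1, -0.8, -0.3]
gripper_width: 0.0883
time_s: 4.85
tcp_pos: [0.5893, -0.0565, 0.1818]
eef_rot: [-179.2, 2.3, -44.5]
contact_force: [1.0, -0.2, 0.1]
gripper_width: 0.0792
{'time_s': 4.9, 'tcp_pos': [0.5896, -0.0562, 0.1822], 'eef_rot': [-179.2303, 2.2871, -44.4991], 'contact_force': [0.6246, -0.1188, 0.9388], 'moment': [-0.0604, -0.1092, 0.0288], 'gripper_width': 0.0759}
[[371.6, 0.0, 323.2], [0.0, 371.6, 235.1], [0.0, 0.0, 1.0]] [[-0.702, -0.678, -0.219, 0.647], [-0.712, 0.662, 0.233, -0.116], [-0.012, 0.32, -0.948, 0.325], [0.0, 0.0, 0.0, 1.0]] [ 11.90647019  15.98284916 -12.41348412  -2.63396358 -62.25302845
  34.81874797]
```

View pics/w1.png

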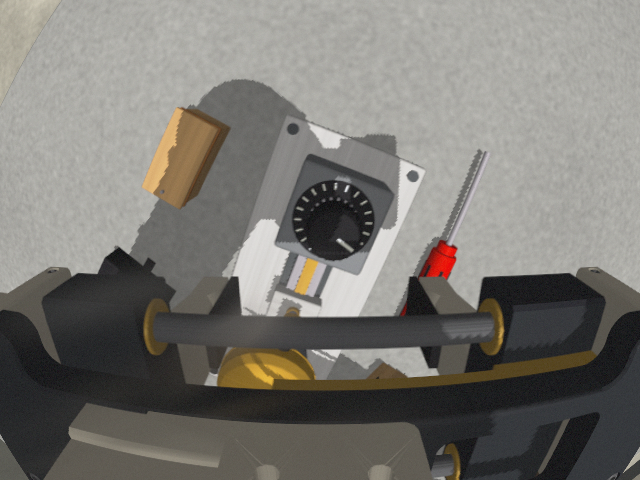

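The wrist view shows the knob at about (334,231) with its index line pointing to (347,244), the hammer carriage at (298,300) and the gong partly hidden at (267,370).

Run:
```python
from h import *
z=np.load("pics/w1.npz");K=z["K"];T=z["T"];d=np.load("pics/w1d.npy")
v,u=np.mgrid[:480,:640];a=(u-K[0,2])/K[0,0];b=(v-K[1,2])/K[1,1];th=np.hypot(a,b)+1e-9
k=np.tan(th)/th;P=np.stack([a*k*d,b*k*d,d],-1)@T[:3,:3].T+T[:3,3]
w=np.zeros(d.shape,bool);w[180:270,280:390]=1
m=w&(P[...,2]>.089)&(P[...,2]<.104);q=P[m].astype(np.float32)
print("knob",m.sum(),q.mean(0),cv2.minEnclosingCircle(q[:,:2]),np.median(q[:,2]))
im=cv2.imread("pics/w1.png");mm=m&(im.min(2)>130);print("idx",P[mm].mean(0),mm.sum())
# gap on top view: points between hammer & gong at z .058-.076 along jig axis
t=np.load("pics/top0d.npy");Q=pts("top",t);c=q.mean(0)[:2]
w=np.zeros(t.shape,bool);w[255:345,265:400]=1
nut=Q[w&(Q[...,2]>.093)&(Q[...,0]<.56)];g=nut.mean(0)[:2];print("nut",len(nut),g)
e=(g-c);L=np.linalg.norm(e);e/=L;print("L",L,e)
al=(Q[...,:2]-c)@e;ac=(Q[...,:2]-c)@np.array([e[1],-e[0]])
s=w&(abs(ac)<.004)
o=np.argsort(al[s]);print([(round(1e3*x),round(1e3*y)) for x,y in zip(al[s][o],Q[...,2][s][o])][::3])
```

```text
Traceback (most recent call last):
cv2.error: OpenCV(4.12.0) /io/opencv/modules/imgproc/src/shapedescr.cpp:201: error: (-215:Assertion failed) count >= 0 && (depth == CV_32F || depth == CV_32S) in function 'minEnclosingCircle'
```

Run:
```python
from h import *
z=np.load("pics/w1.npz");K=z["K"];T=z["T"];d=np.load("pics/w1d.npy")
v,u=np.mgrid[:480,:640];a=(u-K[0,2])/K[0,0];b=(v-K[1,2])/K[1,1];th=np.hypot(a,b)+1e-9
k=np.tan(th)/th;P=np.stack([a*k*d,b*k*d,d],-1)@T[:3,:3].T+T[:3,3]
w=np.zeros(d.shape,bool);w[180:270,280:390]=1
m=w&(P[...,2]>.089)&(P[...,2]<.104);q=np.ascontiguousarray(P[m],np.float32)
print("knob",m.sum(),q.mean(0),cv2.minEnclosingCircle(np.ascontiguousarray(q[:,:2])),np.median(q[:,2]))
im=cv2.imread("pics/w1.png");mm=m&(im.min(2)>130);print("idx",P[mm].mean(0),mm.sum())
t=np.load("pics/top0d.npy");Q=pts("top",t);c=q.mean(0)[:2]
w=np.zeros(t.shape,bool);w[255:345,265:400]=1
nut=Q[w&(Q[...,2]>.093)&(Q[...,0]<.56)];g=nut.mean(0)[:2];print("nut",len(nut),g)
e=(g-c);L=np.linalg.norm(e);e/=L;print("L",L,e)
al=(Q[...,:2]-c)@e;ac=(Q[...,:2]-c)@np.array([e[1],-e[0]])
s=w&(abs(ac)<.004)
o=np.argsort(al[s]);print([(round(1e3*x),round(1e3*y)) for x,y in zip(al[s][o],Q[...,2][s][o])][::3])
```

```text
knob 2417 [ 0.5897212  -0.06552494  0.09483546] ((0.5883480310440063, -0.06485365331172943), 0.019855907186865807) 0.09513815
idx [ 0.5801069  -0.0649147   0.09572991] 50
nut 131 [0.4955648  0.07569016]
L 0.16972664577845215 [-0.55475324  0.83201493]
[(19, 60), (20, 58), (20, 84), (21, 60), (22, 61), (22, 60), (23, 62), (24, 61), (25, 59), (26, 61), (27, 62), (28, 62), (28, 61), (29, 62), (30, 59), (31, 57), (32, 61), (33, 61), (33, 60), (35, 60), (35, 58), (36, 60), (36, 59), (37, 59), (38, 34), (38, 44), (39, 49), (39, 61), (39, 45), (39, 41), (40, 29), (40, 27), (41, 29), (42, 30), (43, 27), (44, 29), (45, 31), (46, 30), (46, 27), (47, 28), (48, 29), (50, 31), (50, 26), (51, 29), (52, 27), (53, 27), (54, 23), (55, 28), (55, 27), (56, 27), (57, 26), (58, 25), (59, 29), (60, 26), (61, 27), (62, 29), (62, 26), (63, 30), (64, 28), (65, 20), (66, 27), (67, 26), (67, 27), (68, 28), (69, 27), (70, 26), (71, 29), (72, 27), (72, 25), (74, 27), (74, 28), (75, 21), (76, 18), (77, 24), (78, 27), (79, 27), (79, 26), (80, 27), (81, 31), (82, 28), (83, 27), (84, 29), (85, 38), (87, 40), (87, 39)
[... 1303 characters left out ...]
), (183, 86), (184, 80), (185, 84), (185, 88), (186, 85), (187, 82), (188, 80), (188, 87), (189, 85), (190, 87), (191, 82), (192, 85), (192, 82), (193, 81), (194, 83), (194, 83), (195, 82), (196, 83), (197, 82), (197, 80), (198, 81), (199, 78), (200, 80), (200, 82), (201, 79), (202, 80), (203, 75), (204, 71), (204, 73), (205, 76), (206, 72), (207, 73), (207, 53), (209, 72), (210, 73), (210, 14), (212, 8), (213, 11), (213, 11), (214, 10), (215, 12), (216, 14), (217, 10), (218, 9), (219, 11), (220, 12), (221, 9), (222, 9), (222, 13), (223, 10), (224, 12), (224, 10), (225, 10), (227, 11), (227, 10), (228, 12), (229, 12), (230, 14), (231, 10), (231, 14), (233, 9), (234, 10), (236, 1), (238, -3)]
```

```bash
python3 -m inch '[{"x":0.33,"y":0.35,"z":0.2,"yaw":0},{"x":0,"y":0,"z":0.8,"yaw":0},{"x":0,"y":0,"z":0.8,"yaw":0},{"x":0,"y":0,"z":0.5,"yaw":0},{"x":0,"y":0,"z":0.0,"yaw":0}]'
python3 - <<'E'
from h import *
st()
t=np.load("pics/top0d.npy");Q=pts("top",t)
w=np.zeros(t.shape,bool);w[260:345,265:345]=1
m=w&(Q[...,2]>.05)&(Q[...,0]<.6)
m=cv2.morphologyEx(m.astype(np.uint8),cv2.MORPH_OPEN,np.ones((15,15)))>0
q=np.ascontiguousarray(Q[m],np.float32);c,R=cv2.minEnclosingCircle(np.ascontiguousarray(q[:,:2]));print("gong",c,R,q.mean(0))
k=np.array([.5875,-.0645]);e=np.array(c)-k;print(np.linalg.norm(e));e/=np.linalg.norm(e);print(e)
al=(Q[...,:2]-k)@e;ac=(Q[...,:2]-k)@np.array([e[1],-e[0]])
for lo,hi in((-.004,.004),):
    s=(ac>lo)&(ac<hi)&(al>.075)&(al<.15);o=np.argsort(al[s]);print([(round(1e3*x),round(1e3*y)) for x,y in zip(al[s][o],Q[...,2][s][o])][::2])
E
```

```text
time_s: 5.32
tcp_pos: [0.5873, -0.0695, 0.1228]
eef_rot: [-179.2, 2.2, -44.8]
contact_force: [-0.4, 0.9, 0.0]
gripper_width: 0.0579
{'time_s': 5.3167, 'tcp_pos': [0.5873, -0.0695, 0.1228], 'eef_rot': [-179.1989, 2.2324, -44.8469], 'contact_force': [-0.4342, 0.9166, 0.0282], 'moment': [-0.1692, 0.1982, -0.0024], 'gripper_width': 0.0579}
gong (0.5091052651405334, 0.0853852927684784) 0.05604331195354462 [0.5150754  0.09095157 0.08484053]
0.1691488558695522
[-0.46346595  0.88611473]
[(75, 31), (75, 27), (76, 30), (77, 29), (77, 26), (78, 29), (78, 30), (79, 29), (79, 29), (80, 29), (81, 32), (81, 28), (83, 38), (83, 37), (83, 39), (84, 37), (85, 41), (86, 38), (88, 37), (88, 71), (89, 75), (89, 73), (90, 71), (90, 71), (91, 74), (91, 39), (92, 75), (92, 72), (92, 66), (93, 75), (93, 73), (94, 75), (95, 67), (95, 72), (95, 71), (96, 69), (96, 75), (97, 39), (97, 69), (98, 67), (98, 71), (98, 68), (99, 39), (99, 73), (100, 74), (100, 73), (101, 70), (101, 66), (101, 74), (102, 74), (102, 74), (103, 75), (103, 73), (103, 39), (104, 70), (104, 72), (105, 71), (105, 74), (105, 36), (106, 72),
[... 290 characters left out ...]
6, 29), (117, 28), (117, 68), (118, 24), (118, 29), (118, 28), (119, 27), (120, 26), (120, 26), (121, 27), (121, 29), (122, 29), (122, 27), (123, 29), (124, 27), (125, 28), (125, 27), (126, 27), (127, 68), (127, 70), (128, 72), (129, 73), (129, 76), (130, 71), (130, 75), (131, 78), (131, 77), (132, 76), (132, 78), (133, 78), (133, 79), (134, 76), (134, 79), (135, 80), (135, 81), (136, 80), (136, 83), (137, 79), (137, 82), (138, 80), (138, 83), (139, 81), (139, 82), (140, 84), (140, 82), (141, 86), (141, 84), (142, 83), (142, 84), (143, 82), (143, 84), (144, 84), (144, 84), (145, 85), (145, 83), (146, 84), (146, 83), (147, 84), (147, 83), (148, 87), (148, 87), (149, 88), (149, 83), (150, 83)]
```

```bash
python3 -m inch '[{"x":-0.08,"y":-0.12,"z":0.7,"yaw":0},{"x":0,"y":0,"z":0.7,"yaw":0},{"x":0,"y":0,"z":0.25,"yaw":0},{"x":0,"y":0,"z":-0.02,"yaw":0}]'
```

```text
time_s: 5.65
tcp_pos: [0.5865, -0.0688, 0.0831]
eef_rot: [-179.2, 2.2, -45.2]
contact_force: [1.1, -0.1, 0.3]
gripper_width: 0.0569
```

```bash
python3 -m inch '[{"x":-0.13,"y":-0.2,"z":0.13,"yaw":0},{"x":0,"y":0,"z":0,"yaw":0}]'
python3 - <<'E'
from h import *
i=r.camera_info("side");p,d=r.capture("side");st();cv2.imwrite("pics/s1.png",cv2.resize(p[200:380,230:430,::-1],None,fx=3,fy=3))
E
```

```text
time_s: 5.82
tcp_pos: [0.5882, -0.0637, 0.0816]
eef_rot: [-179.2, 2.1, -45.3]
contact_force: [-0.2, 0.2, -0.7]
gripper_width: 0.0572
{'time_s': 5.8667, 'tcp_pos': [0.5885, -0.0639, 0.0821], 'eef_rot': [-179.1177, 2.0644, -45.3014], 'contact_force': [0.4777, 0.1626, 1.5822], 'moment': [-0.1921, 0.044, 0.0292], 'gripper_width': 0.0569}
```

View pics/s1.png

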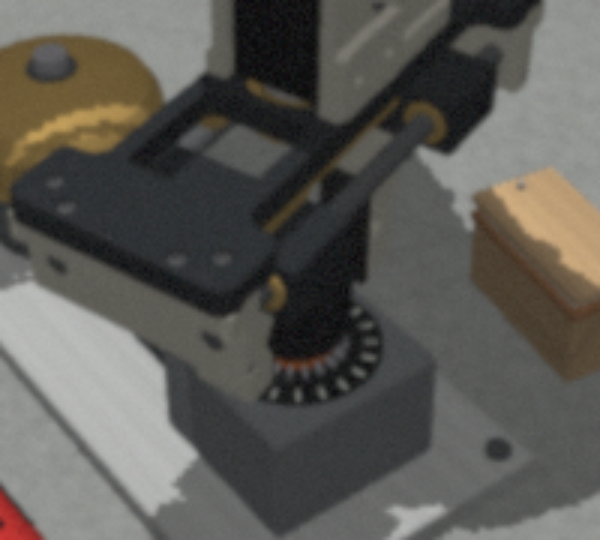

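The side crop shows the knob between the fingers, with the orange ring visible at (300,358), so it is unlocked. Closing now.

```bash
python3 -m inch '[{"x":0,"y":0,"z":0,"yaw":0},{"x":0,"y":0,"z":0,"yaw":0},{"x":0,"y":0,"z":0,"yaw":0},{"x":0,"y":0,"z":0,"yaw":0},{"x":0,"y":0,"z":0,"yaw":0}]' -1 10
python3 - <<'E'
from h import *
st()
for i in range(4): r.capture("side"); s=st()
E
```

```text
time_s: 6.28
tcp_pos: [0.5888, -0.0645, 0.0847]
eef_rot: [-179.1, 2.0, -45.3]
contact_force: [2.1, 0.6, -4.9]
gripper_width: 0.0378
{'time_s': 6.2833, 'tcp_pos': [0.5888, -0.0645, 0.0847], 'eef_rot': [-179.0725, 1.9681, -45.2622], 'contact_force': [2.1269, 0.6169, -4.8841], 'moment': [0.2119, -0.9153, -0.0744], 'gripper_width': 0.0378}
{'time_s': 6.3333, 'tcp_pos': [0.5888, -0.0644, 0.0847], 'eef_rot': [-179.0681, 1.9705, -45.2625], 'contact_force': [0.5438, -1.5798, -1.384], 'moment': [-0.6567, 0.0649, -0.0092], 'gripper_width': 0.0374}
{'time_s': 6.3833, 'tcp_pos': [0.5888, -0.0644, 0.0847], 'eef_rot': [-179.0777, 1.973, -45.2593], 'contact_force': [-0.0532, -0.9211, -2.118], 'moment': [-0.6151, 0.0823, 0.0092], 'gripper_width': 0.0378}
{'time_s': 6.4333, 'tcp_pos': [0.5888, -0.0644, 0.0847], 'eef_rot': [-179.0842, 1.9759, -45.2539], 'contact_force': [0.9581, -1.8098, -1.3497], 'moment': [-0.6817, 0.0902, -0.0137], 'gripper_width': 0.0376}
{'time_s': 6.4833, 'tcp_pos': [0.5888, -0.0644, 0.0847], 'eef_rot': [-179.0858, 1.9758, -45.2502], 'contact_force': [0.0136, -1.8858, -0.5143], 'moment': [-0.7163, 0.0391, -0.0371], 'gripper_width': 0.0378}
```

```bash
cat > m.py <<'E'
from h import *
def avg(n=6):
    L=[]
    for _ in range(n): r.capture("side"); s=r.get_state(); L.append(np.r_[s["contact_force"],s["moment"],s["eef_rot"][2]])
    a=np.mean(L,0);print("t",round(s["time_s"],2),"F",a[:3].round(2),"M",a[3:6].round(3),"sd",np.std(L,0)[5].round(3),"yaw",a[6].round(2),"turn",round((-45.25-a[6])%360,2),"pos",np.round(s["tcp_pos"],4),"tilt",np.round(s["eef_rot"][:2],1))
avg()
E
python3 m.py
python3 -m inch '[{"x":0,"y":0,"z":0,"yaw":1},{"x":0,"y":0,"z":0,"yaw":1},{"x":0,"y":0,"z":0,"yaw":1},{"x":0,"y":0,"z":0,"yaw":1},{"x":0,"y":0,"z":0,"yaw":0.5}]'; python3 m.py
```

```text
t 6.78 F [-0.   -1.42 -1.01] M [-0.79   0.084  0.009] sd 0.02 yaw -45.25 turn 360.0 pos [ 0.5888 -0.0644  0.0847] tilt [-179.1    2. ]
time_s: 7.2
tcp_pos: [0.5886, -0.0646, 0.0847]
eef_rot: [-179.8, 2.2, -64.0]
contact_force: [-1.0, -3.1, -0.7]
gripper_width: 0.0376
t 7.5 F [-0.47 -1.81 -0.45] M [-0.717  0.083  0.041] sd 0.029 yaw -63.78 turn 18.53 pos [ 0.5886 -0.0646  0.0847] tilt [-179.8    2.2]
```

```bash
python3 -m inch '[{"x":0,"y":0,"z":0,"yaw":1},{"x":0,"y":0,"z":0,"yaw":1},{"x":0,"y":0,"z":0,"yaw":1},{"x":0,"y":0,"z":0,"yaw":1},{"x":0,"y":0,"z":0,"yaw":0.1}]'; python3 m.py;  python3 -m inch '[{"x":0,"y":0,"z":0,"yaw":1},{"x":0,"y":0,"z":0,"yaw":1},{"x":0,"y":0,"z":0,"yaw":0.4}]'; python3 m.py
```

```text
time_s: 7.92
tcp_pos: [0.5884, -0.0647, 0.0846]
eef_rot: [179.6, 2.1, -80.5]
contact_force: [0.2, -2.1, -0.9]
gripper_width: 0.0376
t 8.22 F [-1.07 -1.64 -0.75] M [-0.733  0.045  0.018] sd 0.039 yaw -80.3 turn 35.05 pos [ 0.5884 -0.0647  0.0847] tilt [179.6   2.1]
time_s: 8.47
tcp_pos: [0.5882, -0.0647, 0.0846]
eef_rot: [179.2, 2.0, -90.1]
contact_force: [-0.7, -2.1, -0.5]
gripper_width: 0.0378
t 8.77 F [-0.92 -1.54 -0.83] M [-0.757  0.074  0.032] sd 0.027 yaw -89.87 turn 44.62 pos [ 0.5882 -0.0647  0.0846] tilt [179.2   2. ]
```

```bash
python3 -m inch '[{"x":0,"y":0,"z":0,"yaw":1},{"x":0,"y":0,"z":0,"yaw":0.5}]'; python3 m.py;  python3 -m inch '[{"x":0,"y":0,"z":0,"yaw":0.7}]'; python3 m.py
```

```text
time_s: 8.93
tcp_pos: [0.5881, -0.0647, 0.0846]
eef_rot: [179.0, 1.9, -95.9]
contact_force: [-0.7, -2.1, -1.8]
gripper_width: 0.0376
t 9.23 F [-0.88 -1.96 -0.96] M [-0.768  0.069 -0.016] sd 0.019 yaw -95.69 turn 50.44 pos [ 0.5881 -0.0647  0.0846] tilt [179.    1.9]
time_s: 9.32
tcp_pos: [0.5881, -0.0648, 0.0846]
eef_rot: [178.9, 1.9, -98.4]
contact_force: [-0.8, -1.4, -1.5]
gripper_width: 0.038
t 9.62 F [-1.28 -1.98 -1.13] M [-0.763  0.107  0.013] sd 0.024 yaw -98.43 turn 53.18 pos [ 0.5881 -0.0647  0.0846] tilt [178.9   1.9]
```

```bash
python3 -m inch '[{"x":0,"y":0,"z":0,"yaw":0.7}]'; python3 m.py;  python3 -m inch '[{"x":0,"y":0,"z":0,"yaw":0.6}]'; python3 m.py
```

```text
time_s: 9.7
tcp_pos: [0.588, -0.0647, 0.0846]
eef_rot: [178.8, 1.8, -101.1]
contact_force: [-0.9, -0.4, -1.6]
gripper_width: 0.0371
t 10.0 F [-1.   -1.4  -0.98] M [-0.754  0.125  0.031] sd 0.01 yaw -101.15 turn 55.9 pos [ 0.588  -0.0647  0.0846] tilt [178.8   1.8]
time_s: 10.08
tcp_pos: [0.588, -0.0647, 0.0845]
eef_rot: [178.7, 1.8, -103.4]
contact_force: [-0.9, -1.6, -0.3]
gripper_width: 0.0378
t 10.38 F [-1.44 -1.29 -0.44] M [-0.71   0.227  0.043] sd 0.018 yaw -103.47 turn 58.22 pos [ 0.588  -0.0647  0.0846] tilt [178.7   1.8]
```

```bash
python3 -m inch '[{"x":0,"y":0,"z":0,"yaw":0.4}]'; python3 m.py
```

```text
time_s: 10.47
tcp_pos: [0.588, -0.0647, 0.0845]
eef_rot: [178.7, 1.7, -105.0]
contact_force: [-2.0, -2.5, -1.2]
gripper_width: 0.0378
t 10.77 F [-1.85 -1.23 -0.48] M [-0.737  0.259  0.046] sd 0.023 yaw -105.01 turn 59.76 pos [ 0.588  -0.0647  0.0846] tilt [178.7   1.7]
```

```bash
python3 -m inch '[{"x":0,"y":0,"z":0,"yaw":0.4}]'; sed -i 's/^avg()/avg(10)/' m.py; python3 m.py
```

```text
time_s: 10.85
tcp_pos: [0.5879, -0.0647, 0.0845]
eef_rot: [178.6, 1.7, -106.5]
contact_force: [-1.8, -2.6, -0.1]
gripper_width: 0.0379
t 11.35 F [-1.78 -1.78 -0.67] M [-0.711  0.268  0.065] sd 0.022 yaw -106.56 turn 61.31 pos [ 0.5879 -0.0647  0.0845] tilt [178.6   1.7]
```

```bash
python3 - <<'E'
from h import *
p,d=r.capture("top");np.save("pics/t2d.npy",d)
q,_=r.capture("side")
a=cv2.resize(p[240:350,260:400,::-1],(560,440),interpolation=cv2.INTER_CUBIC)
b=cv2.resize(q[200:310,190:310,::-1],None,fx=2,fy=2);b=cv2.resize(b,(240,220))
c=np.zeros((440,800,3),np.uint8);c[:,:560]=a;c[:220,560:]=b;cv2.imwrite("pics/c2.png",c)
E
python3 m.py
```

```text
t 11.95 F [-1.78 -1.45  0.06] M [-0.706  0.332  0.037] sd 0.029 yaw -106.58 turn 61.33 pos [ 0.5879 -0.0647  0.0845] tilt [178.6   1.7]
```

View pics/c2.png

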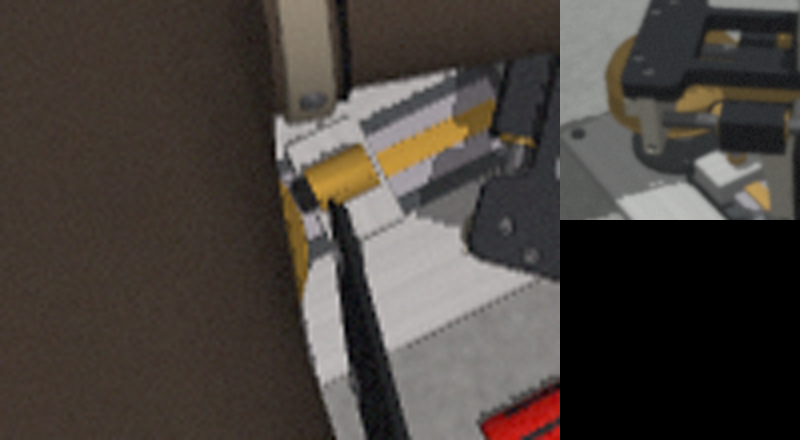

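The crop shows the black rubber face at (302,190), very close to the gong edge at (290,215). The view can't settle contact, so I'll go on feeling in small steps.

```bash
python3 -m inch '[{"x":0,"y":0,"z":0,"yaw":0.3}]'; python3 m.py
```

```text
time_s: 12.03
tcp_pos: [0.5879, -0.0647, 0.0846]
eef_rot: [178.6, 1.7, -107.8]
contact_force: [-2.2, -1.8, -0.5]
gripper_width: 0.0376
t 12.53 F [-1.86 -1.4  -0.52] M [-0.691  0.352  0.036] sd 0.028 yaw -107.81 turn 62.56 pos [ 0.5879 -0.0647  0.0845] tilt [178.6   1.7]
```

```bash
python3 -m inch '[{"x":0,"y":0,"z":0,"yaw":0.45}]'; python3 m.py
```

```text
time_s: 12.62
tcp_pos: [0.5879, -0.0647, 0.0845]
eef_rot: [178.5, 1.6, -109.6]
contact_force: [-1.7, -1.2, -0.5]
gripper_width: 0.0375
t 13.12 F [-2.02 -1.36 -0.41] M [-0.684  0.399  0.022] sd 0.022 yaw -109.58 turn 64.33 pos [ 0.5879 -0.0647  0.0845] tilt [178.5   1.6]
```

No contact there, since the torque fell as it does in a click. On to stop 4.

```bash
python3 -m inch '[{"x":0,"y":0,"z":0,"yaw":0.9}]'; python3 m.py;python3 -m inch '[{"x":0,"y":0,"z":0,"yaw":0.45}]'; python3 m.py
```

```text
time_s: 13.2
tcp_pos: [0.5878, -0.0647, 0.0845]
eef_rot: [178.4, 1.5, -113.1]
contact_force: [-2.3, -1.0, 0.0]
gripper_width: 0.0377
t 13.7 F [-2.2  -1.15 -0.62] M [-0.636  0.477  0.03 ] sd 0.033 yaw -113.16 turn 67.91 pos [ 0.5879 -0.0647  0.0845] tilt [178.4   1.5]
time_s: 13.78
tcp_pos: [0.5878, -0.0647, 0.0845]
eef_rot: [178.4, 1.5, -114.9]
contact_force: [-2.0, -1.9, -0.7]
gripper_width: 0.0376
t 14.28 F [-2.68 -0.93 -0.29] M [-0.594  0.532  0.017] sd 0.028 yaw -114.93 turn 69.68 pos [ 0.5878 -0.0647  0.0845] tilt [178.4   1.5]
```

```bash
sed -i 's/^avg(10)/avg(6)/' m.py; python3 -m inch '[{"x":0,"y":0,"z":0,"yaw":0.5}]'; python3 m.py;python3 -m inch '[{"x":0,"y":0,"z":0,"yaw":0.4}]'; python3 m.py
```

```text
time_s: 14.37
tcp_pos: [0.5878, -0.0647, 0.0845]
eef_rot: [178.3, 1.4, -116.9]
contact_force: [-2.3, -0.5, -0.6]
gripper_width: 0.0375
t 14.67 F [-2.26 -1.01 -0.31] M [-0.569  0.578  0.061] sd 0.033 yaw -116.93 turn 71.68 pos [ 0.5878 -0.0647  0.0845] tilt [178.3   1.4]
time_s: 14.75
tcp_pos: [0.5878, -0.0647, 0.0845]
eef_rot: [178.3, 1.4, -118.4]
contact_force: [-3.3, -0.9, -0.7]
gripper_width: 0.0379
t 15.05 F [-2.67 -0.95 -0.27] M [-0.578  0.594  0.061] sd 0.021 yaw -118.46 turn 73.21 pos [ 0.5878 -0.0647  0.0845] tilt [178.3   1.4]
```

```bash
python3 -m inch '[{"x":0,"y":0,"z":0,"yaw":0.35}]'; python3 m.py
```

```text
time_s: 15.13
tcp_pos: [0.5877, -0.0647, 0.0844]
eef_rot: [178.3, 1.3, -119.8]
contact_force: [-3.3, -0.3, -0.4]
gripper_width: 0.0378
t 15.43 F [-3.03 -1.41 -0.05] M [-0.559  0.623  0.073] sd 0.03 yaw -119.87 turn 74.62 pos [ 0.5877 -0.0647  0.0844] tilt [178.3   1.3]
```

```bash
python3 -m inch '[{"x":0,"y":0,"z":0,"yaw":0.3}]'; python3 m.py
```

```text
time_s: 15.52
tcp_pos: [0.5878, -0.0647, 0.0845]
eef_rot: [178.2, 1.3, -121.0]
contact_force: [-3.2, -0.6, -0.1]
gripper_width: 0.0377
t 15.82 F [-2.72 -0.78 -0.27] M [-0.54   0.658  0.118] sd 0.027 yaw -121.06 turn 75.81 pos [ 0.5877 -0.0647  0.0845] tilt [178.2   1.3]
```

```bash
python3 m.py
```

```text
t 16.12 F [-3.11 -0.88 -0.42] M [-0.502  0.69   0.113] sd 0.021 yaw -121.02 turn 75.77 pos [ 0.5877 -0.0647  0.0844] tilt [178.2   1.3]
```

Torque rose sharply at 75.8° of turn (0.115 against about 0.05 at the same phase of the previous click), so contact belongs to stop 4 (72°). Backing off to stop 1 (18°).

```bash
python3 -m inch '[{"x":0,"y":0,"z":0,"yaw":-1},{"x":0,"y":0,"z":0,"yaw":-1},{"x":0,"y":0,"z":0,"yaw":-1},{"x":0,"y":0,"z":0,"yaw":-1},{"x":0,"y":0,"z":0,"yaw":-1}]'; python3 m.py
python3 -m inch '[{"x":0,"y":0,"z":0,"yaw":-1},{"x":0,"y":0,"z":0,"yaw":-1},{"x":0,"y":0,"z":0,"yaw":-1},{"x":0,"y":0,"z":0,"yaw":-1},{"x":0,"y":0,"z":0,"yaw":-1}]'
python3 -m inch '[{"x":0,"y":0,"z":0,"yaw":-1},{"x":0,"y":0,"z":0,"yaw":-1},{"x":0,"y":0,"z":0,"yaw":-1},{"x":0,"y":0,"z":0,"yaw":-0.4}]'; python3 m.py
```

```text
time_s: 16.53
tcp_pos: [0.588, -0.0647, 0.0844]
eef_rot: [178.8, 1.8, -100.3]
contact_force: [-3.0, -0.2, -0.3]
gripper_width: 0.0377
t 16.83 F [-1.98 -1.09 -0.32] M [-0.462  0.647  0.056] sd 0.033 yaw -100.52 turn 55.27 pos [ 0.588  -0.0647  0.0844] tilt [178.8   1.8]
time_s: 17.25
tcp_pos: [0.5882, -0.0647, 0.0845]
eef_rot: [179.5, 2.1, -80.4]
contact_force: [-1.1, -1.6, -0.2]
gripper_width: 0.0375
time_s: 17.58
tcp_pos: [0.5883, -0.0647, 0.0844]
eef_rot: [-179.9, 2.2, -66.3]
contact_force: [-1.3, -0.2, 0.6]
gripper_width: 0.0375
t 17.88 F [-1.35 -1.01  0.04] M [-0.51   0.796  0.021] sd 0.027 yaw -66.48 turn 21.23 pos [ 0.5883 -0.0647  0.0844] tilt [-179.9    2.2]
```

The torque bias drifts, so I'll check with a quick like-for-like comparison: the same step at stop 3 and at stop 4.

```bash
python3 -m inch '[{"x":0,"y":0,"z":0,"yaw":1},{"x":0,"y":0,"z":0,"yaw":1},{"x":0,"y":0,"z":0,"yaw":1},{"x":0,"y":0,"z":0,"yaw":1}]'; python3 -m inch '[{"x":0,"y":0,"z":0,"yaw":1},{"x":0,"y":0,"z":0,"yaw":1},{"x":0,"y":0,"z":0,"yaw":1},{"x":0,"y":0,"z":0,"yaw":0.9}]'; python3 m.py; python3 -m inch '[{"x":0,"y":0,"z":0,"yaw":1}]'; python3 m.py
```

```text
time_s: 18.22
tcp_pos: [0.5881, -0.0647, 0.0844]
eef_rot: [179.4, 2.1, -83.3]
contact_force: [-1.7, -1.7, -0.3]
gripper_width: 0.0379
time_s: 18.55
tcp_pos: [0.5879, -0.0647, 0.0844]
eef_rot: [178.8, 1.9, -100.0]
contact_force: [-2.3, -0.0, 0.3]
gripper_width: 0.0375
t 18.85 F [-2.47 -0.87  0.1 ] M [-0.43   0.724  0.059] sd 0.026 yaw -99.8 turn 54.55 pos [ 0.5879 -0.0647  0.0844] tilt [178.8   1.9]
time_s: 18.93
tcp_pos: [0.588, -0.0647, 0.0845]
eef_rot: [178.7, 1.8, -103.5]
contact_force: [-3.0, -0.2, 0.5]
gripper_width: 0.0381
t 19.23 F [-2.92 -0.64  0.03] M [-0.436  0.771  0.052] sd 0.021 yaw -103.65 turn 58.4 pos [ 0.588  -0.0647  0.0845] tilt [178.7   1.8]
```

```bash
python3 -m inch '[{"x":0,"y":0,"z":0,"yaw":1},{"x":0,"y":0,"z":0,"yaw":1},{"x":0,"y":0,"z":0,"yaw":1},{"x":0,"y":0,"z":0,"yaw":0.4}]'; python3 m.py; python3 -m inch '[{"x":0,"y":0,"z":0,"yaw":1}]'; python3 m.py
```

```text
time_s: 19.57
tcp_pos: [0.5878, -0.0647, 0.0844]
eef_rot: [178.3, 1.4, -117.4]
contact_force: [-2.4, -0.4, 0.2]
gripper_width: 0.0378
t 19.87 F [-3.18 -0.66 -0.13] M [-0.462  0.758  0.054] sd 0.022 yaw -117.17 turn 71.92 pos [ 0.5878 -0.0647  0.0844] tilt [178.3   1.4]
time_s: 19.95
tcp_pos: [0.5877, -0.0647, 0.0844]
eef_rot: [178.2, 1.3, -121.0]
contact_force: [-2.9, -0.0, 0.1]
gripper_width: 0.0376
t 20.25 F [-3.36 -0.6   0.01] M [-0.395  0.86   0.124] sd 0.033 yaw -121.12 turn 75.87 pos [ 0.5877 -0.0647  0.0844] tilt [178.2   1.3]
```

Confirmed: +0.07 N·m at stop 4 against about 0 at stop 3. Backing off to stop 1 (turn 18°).

```bash
python3 -m inch '[{"x":0,"y":0,"z":0,"yaw":-1},{"x":0,"y":0,"z":0,"yaw":-1},{"x":0,"y":0,"z":0,"yaw":-1},{"x":0,"y":0,"z":0,"yaw":-1},{"x":0,"y":0,"z":0,"yaw":-1}]'
python3 -m inch '[{"x":0,"y":0,"z":0,"yaw":-1},{"x":0,"y":0,"z":0,"yaw":-1},{"x":0,"y":0,"z":0,"yaw":-1},{"x":0,"y":0,"z":0,"yaw":-1},{"x":0,"y":0,"z":0,"yaw":-1}]'
python3 -m inch '[{"x":0,"y":0,"z":0,"yaw":-1},{"x":0,"y":0,"z":0,"yaw":-1},{"x":0,"y":0,"z":0,"yaw":-1},{"x":0,"y":0,"z":0,"yaw":-1},{"x":0,"y":0,"z":0,"yaw":-0.2}]'; python3 -c "from h import *;st()"
```

```text
time_s: 20.67
tcp_pos: [0.588, -0.0647, 0.0845]
eef_rot: [178.8, 1.9, -99.9]
contact_force: [-2.8, -0.5, -0.3]
gripper_width: 0.0377
time_s: 21.08
tcp_pos: [0.5882, -0.0647, 0.0844]
eef_rot: [179.6, 2.2, -78.5]
contact_force: [-2.9, -0.9, -0.2]
gripper_width: 0.0379
time_s: 21.5
tcp_pos: [0.5884, -0.0647, 0.0844]
eef_rot: [-179.7, 2.2, -60.3]
contact_force: [-2.0, -0.2, 0.1]
gripper_width: 0.0379
{'time_s': 21.5, 'tcp_pos': [0.5884, -0.0647, 0.0844], 'eef_rot': [-179.7277, 2.2034, -60.3003], 'contact_force': [-1.9795, -0.1984, 0.0559], 'moment': [-0.3475, 1.0501, 0.0237], 'gripper_width': 0.0379}
```

```bash
python3 -m inch '[{"x":0,"y":0,"z":0,"yaw":0.7},{"x":0,"y":0,"z":0,"yaw":0}]'
python3 -m inch '[{"x":0,"y":0,"z":0,"yaw":0},{"x":0,"y":0,"z":0,"yaw":0},{"x":0,"y":0,"z":0,"yaw":0},{"x":0,"y":0,"z":0,"yaw":0}]' 0.3
python3 -c "from h import *;st()"
```

```text
time_s: 21.67
tcp_pos: [0.5884, -0.0647, 0.0844]
eef_rot: [-179.9, 2.2, -63.2]
contact_force: [-2.0, 0.6, 0.1]
gripper_width: 0.0377
time_s: 22.0
tcp_pos: [0.5914, -0.0641, 0.0854]
eef_rot: [-179.5, 2.1, -63.0]
contact_force: [0.5, -0.7, 0.1]
gripper_width: 0.0556
{'time_s': 22.0, 'tcp_pos': [0.5914, -0.0641, 0.0854], 'eef_rot': [-179.5328, 2.0995, -63.0419], 'contact_force': [0.4932, -0.6697, 0.1182], 'moment': [-0.1742, 0.1212, -0.0204], 'gripper_width': 0.0556}
```

```bash
python3 -m inch '[{"x":0,"y":0,"z":-0.6,"yaw":0},{"x":0,"y":0,"z":-1,"yaw":0},{"x":0,"y":0,"z":-1,"yaw":0},{"x":0,"y":0,"z":-0.6,"yaw":0},{"x":0,"y":0,"z":0,"yaw":0}]'
cat > w.py <<'E'
from h import *
import sys
n=sys.argv[1];i=r.camera_info("wrist");p,d=r.capture("wrist");st();K=np.array(i["mtx"]);T=np.array(i["pose"]);im=np.ascontiguousarray(p[:,:,::-1]);cv2.imwrite(f"pics/{n}.png",im)
v,u=np.mgrid[:480,:640];a=(u-K[0,2])/K[0,0];b=(v-K[1,2])/K[1,1];th=np.hypot(a,b)+1e-9
k=np.tan(th)/th;P=np.stack([a*k*d,b*k*d,d],-1)@T[:3,:3].T+T[:3,3]
m=(np.hypot(P[...,0]-.588,P[...,1]+.065)<.022)&(P[...,2]>.087)&(P[...,2]<.104)
q=np.ascontiguousarray(P[m][:,:2],np.float32);c,R=cv2.minEnclosingCircle(q);print("knob",c,R,"ztop",np.median(P[m][:,2]))
w=m&(im.min(2)>130);x=P[w].mean(0);print("idx",x.round(4),w.sum(),"angle",np.degrees(np.arctan2(x[1]-c[1],x[0]-c[0])).round(1))
vv,uu=np.where(m);y0,x0=max(int(vv.mean())-90,0),int(uu.mean())-110
cv2.imwrite(f"pics/{n}c.png",cv2.resize(im[y0:y0+200,x0:x0+220],None,fx=2.7,fy=2.7))
E
python3 w.py w2
```

```text
time_s: 22.42
tcp_pos: [0.5928, -0.0669, 0.1676]
eef_rot: [-179.6, 2.1, -62.9]
contact_force: [0.5, 0.0, 1.3]
gripper_width: 0.0569
{'time_s': 22.4667, 'tcp_pos': [0.5924, -0.0668, 0.1664], 'eef_rot': [-179.6167, 2.1308, -62.9629], 'contact_force': [0.2887, -0.7341, 0.3216], 'moment': [-0.1573, 0.0714, -0.0084], 'gripper_width': 0.0572}
knob (0.5887207984924316, -0.06457071006298065) 0.01972035877406597 ztop 0.09507042712429092
idx [ 0.5797 -0.0626  0.0957] 63 angle 167.7
```

View pics/w2c.png

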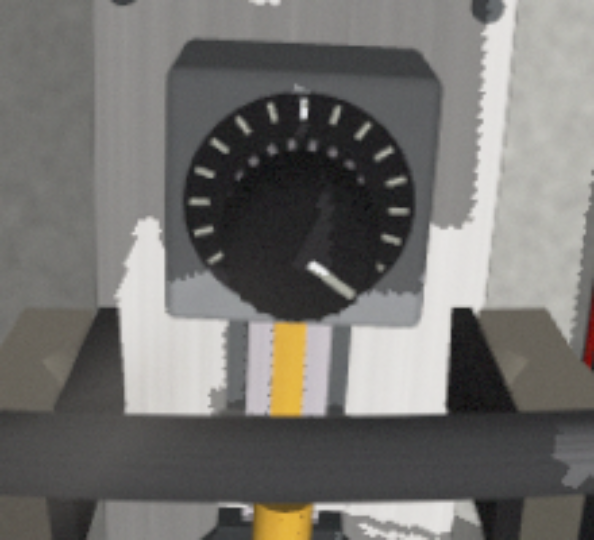

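Index line ended one click clockwise of the start (angle 180.4→167.7, within noise of 18°). The crop shows the knob free at (300,235). Now closing the fingers and coming down over the axis.

```bash
python3 -m inch '[{"x":-0.1,"y":0.2,"z":0.3,"yaw":0},{"x":0,"y":0,"z":0.6,"yaw":0},{"x":0,"y":0,"z":0.6,"yaw":0},{"x":0,"y":0,"z":0.2,"yaw":0},{"x":0,"y":0,"z":0,"yaw":0}]' -1 10; python3 -m inch '[{"x":0,"y":0,"z":0,"yaw":0},{"x":0,"y":0,"z":0,"yaw":0}]'
```

```text
time_s: 22.88
tcp_pos: [0.5831, -0.065, 0.118]
eef_rot: [-179.7, 2.2, -63.0]
contact_force: [0.7, -0.9, 0.6]
gripper_width: 0.0293
time_s: 23.05
tcp_pos: [0.5819, -0.0651, 0.1165]
eef_rot: [-179.9, 2.3, -63.0]
contact_force: [-0.0, -0.9, 0.8]
gripper_width: 0.0162
```

```bash
python3 -m inch '[{"x":0.12,"y":-0.26,"z":0,"yaw":0},{"x":0.01,"y":-0.02,"z":0,"yaw":0},{"x":0.01,"y":-0.02,"z":0.2,"yaw":0}]'; python3 -m inch '[{"x":0.01,"y":-0.02,"z":0.12,"yaw":0}]'
```

```text
time_s: 23.3
tcp_pos: [0.5922, -0.0645, 0.1131]
eef_rot: [-179.7, 2.2, -63.0]
contact_force: [0.4, -0.2, 0.1]
gripper_width: 0.001
time_s: 23.38
tcp_pos: [0.5931, -0.0644, 0.1099]
eef_rot: [-179.7, 2.2, -63.0]
contact_force: [-0.6, -0.4, -0.6]
gripper_width: 0.0005
```

```bash
python3 -m inch '[{"x":-0.05,"y":0.12,"z":-0.02,"yaw":0},{"x":0,"y":0,"z":0,"yaw":0}]'; python3 -m inch '[{"x":0,"y":0,"z":0.04,"yaw":0}]'
```

```text
time_s: 23.55
tcp_pos: [0.5896, -0.0647, 0.1097]
eef_rot: [-179.7, 2.2, -63.0]
contact_force: [0.2, -0.4, 0.5]
gripper_width: 0.0001
time_s: 23.63
tcp_pos: [0.5895, -0.0647, 0.1088]
eef_rot: [-179.7, 2.2, -63.0]
contact_force: [0.5, -1.2, 0.8]
gripper_width: 0.0002
```

Within 1.5 mm of the axis. Pushing down in small steps.

```bash
python3 -m inch '[{"x":0,"y":0,"z":0.06,"yaw":0}]'; python3 -m inch '[{"x":0,"y":0,"z":0.06,"yaw":0}]'; python3 -m inch '[{"x":0,"y":0,"z":0.06,"yaw":0}]';  python3 -m inch '[{"x":0,"y":0,"z":0.06,"yaw":0}]'
```

```text
time_s: 23.72
tcp_pos: [0.5895, -0.0646, 0.1074]
eef_rot: [-179.7, 2.2, -63.0]
contact_force: [-1.1, -0.5, 5.2]
gripper_width: 0.0001
time_s: 23.8
tcp_pos: [0.5897, -0.0647, 0.1068]
eef_rot: [-179.7, 2.2, -62.9]
contact_force: [-3.9, 0.5, 10.6]
gripper_width: 0.0006
time_s: 23.88
tcp_pos: [0.5898, -0.0648, 0.1064]
eef_rot: [-179.6, 2.1, -62.9]
contact_force: [-4.5, 1.1, 10.6]
gripper_width: 0.0004
time_s: 23.97
tcp_pos: [0.5898, -0.0647, 0.1061]
eef_rot: [-179.6, 2.1, -62.9]
contact_force: [-4.0, 0.9, 10.8]
gripper_width: 0.0005
```

```bash
python3 -m inch '[{"x":0,"y":0,"z":0.1,"yaw":0}]'; python3 -m inch '[{"x":0,"y":0,"z":0.1,"yaw":0}]'; python3 -m inch '[{"x":0,"y":0,"z":0.12,"yaw":0}]';  python3 -m inch '[{"x":0,"y":0,"z":0.12,"yaw":0}]'
```

```text
time_s: 24.05
tcp_pos: [0.5897, -0.0647, 0.1049]
eef_rot: [-179.6, 2.1, -62.9]
contact_force: [-3.8, 0.4, 10.5]
gripper_width: 0.0006
time_s: 24.13
tcp_pos: [0.5898, -0.0647, 0.1038]
eef_rot: [-179.6, 2.1, -62.8]
contact_force: [-4.7, 0.5, 9.8]
gripper_width: 0.0006
time_s: 24.22
tcp_pos: [0.59, -0.0649, 0.1029]
eef_rot: [-179.5, 2.0, -62.8]
contact_force: [-9.7, 1.3, 30.6]
gripper_width: 0.0004
time_s: 24.3
tcp_pos: [0.5901, -0.065, 0.1029]
eef_rot: [-179.5, 1.9, -62.7]
contact_force: [-11.6, 4.3, 32.1]
gripper_width: 0.0008
```

It slid about 4 mm at 10–11 N and then bottomed at 32 N. Lifting clear to look.

```bash
python3 -m inch '[{"x":0,"y":0,"z":-0.3,"yaw":0},{"x":0,"y":0,"z":-0.7,"yaw":0},{"x":0,"y":0,"z":-1,"yaw":0},{"x":0,"y":0,"z":-0.8,"yaw":0},{"x":0,"y":0,"z":0,"yaw":0}]'; python3 -m inch '[{"x":0.4,"y":0.9,"z":-0.8,"yaw":0},{"x":0.5,"y":1,"z":-0.5,"yaw":0},{"x":0.5,"y":1,"z":-0.5,"yaw":0},{"x":0.5,"y":1,"z":-0.3,"yaw":0},{"x":0.3,"y":0.5,"z":0,"yaw":0}]'
python3 - <<'E'
from h import *
st()
p,d=r.capture("top");q,e=r.capture("side")
np.save("pics/t3d.npy",d)
Q=pts("side",e);m=(np.hypot(Q[...,0]-.587,Q[...,1]+.0645)<.017)&(Q[...,2]>.085)&(Q[...,2]<.105)
print("knob top z side",m.sum(),np.median(Q[m][:,2]))
Q=pts("top",d);m=(np.hypot(Q[...,0]-.588,Q[...,1]+.0645)<.015)&(Q[...,2]>.085)&(Q[...,2]<.105);print("top",m.sum(),np.median(Q[m][:,2]) if m.any() else 0)
c=np.zeros((480,800,3),np.uint8)
a=cv2.resize(p[235:345,265:445,::-1],(400,244),interpolation=cv2.INTER_CUBIC);b=cv2.resize(q[200:380,190:400,::-1],(400,343))
c[:244,:400]=a;c[:343,400:]=b;cv2.imwrite("pics/c3.png",c)
E
```

```text
time_s: 24.72
tcp_pos: [0.5897, -0.0674, 0.1768]
eef_rot: [-179.5, 1.9, -62.6]
contact_force: [-0.0, -0.5, 0.4]
gripper_width: 0.0004
time_s: 25.13
tcp_pos: [0.5172, -0.1693, 0.2291]
eef_rot: [-179.4, 1.8, -62.3]
contact_force: [-0.1, -0.5, -0.2]
gripper_width: 0.0005
{'time_s': 25.1333, 'tcp_pos': [0.5172, -0.1693, 0.2291], 'eef_rot': [-179.3628, 1.8026, -62.3193], 'contact_force': [-0.0832, -0.4954, -0.1523], 'moment': [-0.0177, 0.0314, -0.0149], 'gripper_width': 0.0005}
knob top z side 622 0.09223401680320034
top 0 0
```

View pics/c3.png

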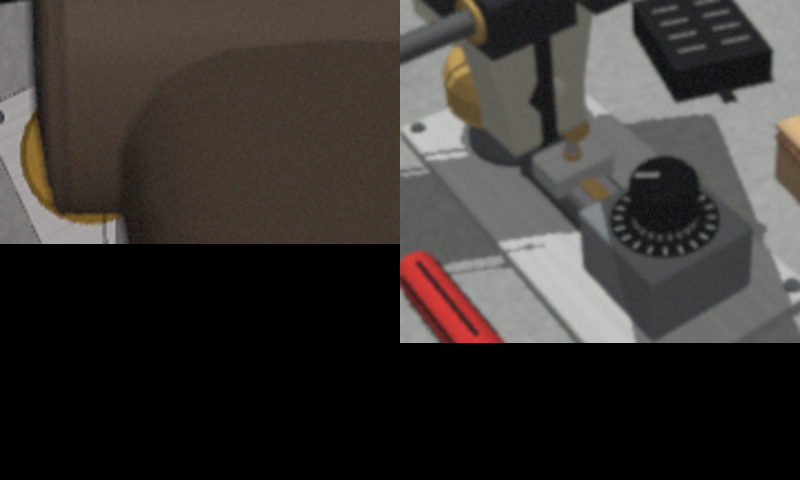

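The side crop shows the knob seated with no orange ring under it, and its top dropped from 0.096 to 0.092. The arm is clear, so I'll hand in.

Run:
```python
from h import *
q,e=r.capture("side");Q=pts("side",e);m=(np.hypot(Q[...,0]-.587,Q[...,1]+.0645)<.018)&(Q[...,2]>.086)&(Q[...,2]<.1)
w=m&(q.min(2)>110);x=Q[w].mean(0);print("idx",w.sum(),np.degrees(np.arctan2(x[1]+.0645,x[0]-.5864)))
st();print(r.close_job())
```

```text
idx 2 148.17285624044732
{'time_s': 25.2833, 'tcp_pos': [0.5178, -0.1684, 0.2276], 'eef_rot': [-179.4274, 1.8665, -62.4088], 'contact_force': [0.4771, 0.5458, -0.2446], 'moment': [-0.0845, 0.0817, 0.0334], 'gripper_width': 0.0006}
the job is handed in; nothing more can be done
None
```

I set the hammer clearance, locked the knob and handed the job in at about 25 s. The verdict isn't reported.

**What I did**
- I gripped the knob in its starting click stop and turned it clockwise while watching the torque. Contact showed just after the fourth stop.
- The torque was noisy and drifting, so I backed off and brought the hammer up a second time. The step past stop 4 added 0.07 N·m, against about 0 for the same step at stop 3.
- The hammer therefore met the gong twice, at an estimated 6–9 N.
- I then backed off three clicks to stop 1, let go, and pushed the knob straight down with closed fingers. It slid about 4 mm at 10–11 N and bottomed out at 32 N.

**Last checks**
- **Lock:** the knob top fell from 0.096 to 0.092 m, and the orange ring no longer shows.
- **Click position:** before locking, the index line was about 13° clockwise of its start. One click is 18°, and I put the difference down to measurement error. The last check after locking used only two pixels and read about 32°, so it neither confirms nor contradicts this. That stop is one click is known mainly from the gripper's own turn angle, about 18° when I let go.
- **Gap:** I did not measure the final hammer-to-gong gap, because the arm blocked the camera views.
- **Other items:** the arm was clear of everything at hand-in. I saw no contact with the loose items, but did not measure their positions again.

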